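Drive the stuck pivot pin out of the autosampler bracket

ROBOT

A 6-joint arm with a two-finger parallel gripper is mounted at the origin on the work surface. World frame = base frame: x ahead of the robot, y to its left, z up, the work surface at z = 0. Lengths are in mm, angles in rad, forces in N, time in s.
With the tool pointing down it reaches from about 300 to 775 mm from the base axis. Payload 14.6 kg.
Tool frame: the origin (TCP) lies between the finger pads; the fingertips stand 19 mm ahead of it and the grasp point (between the pads) is the TCP (manip.tcp_to_tips is the distance from the TCP to the fingertips, in mm); x points along the fingers, z is the direction in which the jaws open and shut, and the axes are right-handed (so a half turn about x gives the same grasp; the last joint's range is limited). The gripper opens to 94 mm and grips with 3 to 60 N. Pads are 16 mm wide; open, the fingers measure 119 mm over their backs; the gripper's body (75 mm by 177 mm) begins 78 mm behind the grasp point.
Start: joints at [-1.363, 0.3, 1.521, -0, 1.321, -0.067], TCP at [149.238, -529.356, 224.446] pointing down, gripper open.
Joint ranges: [-3.03, 3.03], [-0.79, 2.21], [0.23, 2.52], [-1.04, 4.18], [0, 3.07], [-2.55, 2.55]. Speed limits (rad/s): [2.22, 2.22, 2.57, 3.14, 3.14, 3.14].

INTERFACE

Orientations are given as [roll, pitch, yaw] about the fixed x, y, z axes, in that order (R = Rz(yaw) Ry(pitch) Rx(roll)).
In Python, from cell import manip gives the robot as it stands.
- The arm moves only by the tool jog_arm, never from a script. Its argument "moves" is a list that holds one entry, the list of rows, each a list of 6 numbers: the shift along the world's x, y, z in mm, then the turn, a rotation vector about the world's x, y, z in degrees. In form: [[[dx, dy, dz, wx, wy, wz], ...]]. A call has 1 to 5 rows; each row shifts and turns the pose as measured when the row begins; what a row does not reach is not made up. A row lasts 1/10 s, in which the tool goes at most 50 mm and 8.59 degrees, less where a joint would pass 70% of its speed; a pose out of reach is approached as far as the arm can. A call is refused whole if a number of a shift passes 50 or a number of a turn 8.59, either way. A call with a gripper value outside its range is refused whole. "gripper" is the opening, from -1 (shut) to 1 (fully open), set as the call begins (left out, the last holds). The fingers move at their own pace and stop on an object; "squeeze" is the grip in N (left out, the last holds). Time passes only in rows, so rows that do not move let the fingers close. It gives the time, the measured TCP pose, the force and the opening at its end, in the units of the state.
- manip.read_state(): the state, without advancing time (a new reading comes with each control period).
- manip.camera(name): name is "scene" or "side" or "wrist"; returns (picture, depth): 420x560x3 uint8, blue, green, red; 420x560 float32, mm along the optical axis (not along the pixel's ray), 0 where there is no reading.
- manip.camera_params(name): a dict with "fx", "fy", "cx", "cy" (pixels), "rvec" (rotation vector, rad) and "tvec" (3), from world to camera coordinates, as OpenCV has them. Camera axes: x right, y down, z forward; pixel columns grow to the right and rows downward; lengths in mm; the calibration is good to about 2 mm. A picture is of the moment at which its call begins: read the wrist's pose just before it. camera_params takes no time and is no camera call; for the wrist camera it gives the pose at the moment of the call.
- manip.sign_off(): hands the job in, once; it reports no verdict.
The state is a dict: "clock": time; "joints": joint angles; "qd": joint speeds; "effort": joint torques, N m; "eef_pos": TCP position; "eef_rot": TCP orientation; "wrist_force": force on the tool from outside, world axes, zero at the start; "moment": the same for the moment, N m; "finger_gap": finger opening in mm.
Only numpy, scipy, OpenCV 4.12 (cv2) and the standard library are available. Lean on these libraries where they do the work, as an engineer would, in place of code of your own. Each camera call takes 0.05 s, during which the arm holds its last target. There are 200 camera calls.

TASK

The headed pivot pin is stuck in the aluminium autosampler bracket. Take the long drift punch from the tool rack, push the pin down from above with it, through the bracket's bore, until the pin is right out of the block and on the catch pad below; then hang the punch back upright in the same rack hole it came from.

Things in the scene. Friction and masses are not known exactly. Their poses are not given: they have to be found in the camera images.
- punch_mid (a point): long drift punch, steel, round about its upright z axis, hanging by its flange in one of the rack's three holes: plain grip 24 mm in diameter, 50 mm tall; below it a flange 40 mm in diameter, 6 mm thick; below that a shank 10 mm in diameter, 70 mm long, flat tip. This point is the middle of the grip, 25 mm below its top, 25 mm above the flange, 101 mm above the tip. About 280 g.
- rack: white tool rack, fixed: plate 64 x 230 mm on end cheeks. Origin under its centre on the bench; y along the row of holes, x across it (fingers closing along x miss the neighbours). Flanges rest on the plate 85 mm up. Three holes 24 mm wide, 75 mm apart, one each for the punch, a squat starter punch (grip 34 mm wide, 28 tall, short shank) and a slim pointed scriber (grip 12 mm wide, 50 tall).
- bore_mouth (a point): centre of the bore's upper mouth, in the top face of the fixed aluminium bracket block (76 x 76 mm, top 95 mm and underside 55 mm above the bench, on a grey stand open on two sides, an arm stub on its -x side). z is up. The vertical bore, 24 mm in diameter, goes right through the block; the steel pin, 18 mm in diameter, stands in it on its axis.
- pin (a joint): how far the pin is pushed down, in m. At 0 its top is 8 mm below the bore mouth and its 28 mm head touches the block's underside: it can only leave downwards. Starts at 0 to 0.006. From 0.032 its top is below the block; at 0.040 its head stands on the white catch pad under the block and it stops. It resists with about 8 N of friction and stays where it is left.
Not all that is in view belongs to the job. What is shaped like the part that bears punch_mid but blue or purple is not meant. Leave any turquoise look-alike of the part that bears bore_mouth alone.

How it is judged (in metres and radians):
On the way:
1. the pin is driven clear of the block with the punch standing in the bore (value of joint pin above 0.033 m and horizontal distance between punch_mid and bore_mouth below 0.02 m and z of punch_mid in the frame of bore_mouth below 0.07 m), for 0.1 s.
At the end, for the whole second after the job is handed in: The pin has been pushed down by more than 33 mm (clear of the block), and the punch hangs in the rack hole it came from, within 15 mm of its starting position and within 10 degrees of upright (value of joint pin above 0.033 m and distance of punch_mid from where it was at the start of the episode below 0.015 m and angle between punch_mid's own z axis and vertical below 0.17 rad); the robot touches nothing.
It also fails if it takes over 51 s, if anything falls off the work surface, if the arm or the gripper's body presses on something with over 40 N, if the wrist force passes 120 N, or if a joint passes its speed limit or range.

## Working session

There is one attempt and no reset: what is moved stays moved. The work goes in short steps, Python scripts to look and compute and a tool call to move; the robot and the scene stay as the last step left them, time stands still between calls to the robot, and variables do not carry over. Pictures are saved under pics/ and viewed, about 8 in all and at most 12, crops included, and the job is handed in when it is done.

Besides the shell and the picture viewer there is one more tool, called after "Call:" by a JSON object that holds its "fn" and its "kwargs", one argument or row to a line. jog_arm: Moves the arm, as the interface text tells. Its arguments: {"type":"object","properties":{"moves":{"type":"array","items":{"type":"array","items":{"type":"array","items":{"type":"number"}}}},"gripper":{"type":"number"},"squeeze":{"type":"number"}},"required":["moves"]}

```bash
mkdir -p pics; cat > h.py <<'E'
import numpy as np, cv2, pickle
from cell import manip
def grab(n,tag):
    p=manip.camera_params(n); im,d=manip.camera(n)
    cv2.imwrite(f'pics/{tag}.png',im); pickle.dump((p,im,d),open(f'pics/{tag}.pkl','wb')); return p,im,d
def load(tag): return pickle.load(open(f'pics/{tag}.pkl','rb'))
def RT(p):
    R=cv2.Rodrigues(np.array(p['rvec'],float))[0]; return R,np.array(p['tvec'],float).ravel()
def ray(p,u,v):
    R,t=RT(p); return -R.T@t, R.T@np.array([(u-p['cx'])/p['fx'],(v-p['cy'])/p['fy'],1.])
def onz(p,u,v,z):
    c,d=ray(p,u,v); return c+d*(z-c[2])/d[2]
def world(p,d):
    R,t=RT(p); v,u=np.indices(d.shape); X=np.stack([(u-p['cx'])/p['fx']*d,(v-p['cy'])/p['fy']*d,d],-1)
    return (X-t)@R
def proj(p,X):
    R,t=RT(p); q=R@np.array(X,float)+t; return p['fx']*q[0]/q[2]+p['cx'],p['fy']*q[1]/q[2]+p['cy']
E
python3 - <<'E'
from h import *
print(manip.read_state())
ims=[grab(n,n+'0')[1] for n in('scene','side','wrist')]
cv2.imwrite('pics/a.png',cv2.resize(np.hstack(ims[:2]),(800,300)))
E
```

```text
{'clock': 0.0, 'joints': array([-1.36262280e+00,  3.00509511e-01,  1.52157226e+00, -4.72847479e-05,
        1.32068170e+00, -6.66125004e-02]), 'qd': array([-0.0013077 ,  0.00032137, -0.00042754, -0.00211292, -0.00172556,
       -0.00050044]), 'effort': array([ 1.45080387e-03, -5.31802726e+01, -3.52738667e+01,  7.08469050e-02,
        2.41729862e-02, -9.91357524e-05]), 'eef_pos': array([ 149.1685788 , -529.14241764,  223.86897261]), 'eef_rot': array([3.11407774, 1.56962461, 1.81807918]), 'wrist_force': array([ 0.40236283,  0.0838686 , -0.62157227]), 'moment': array([ 0.02773219, -0.02228338, -0.06442384]), 'finger_gap': 93.71962186544091}
```

View pics/scene0.png

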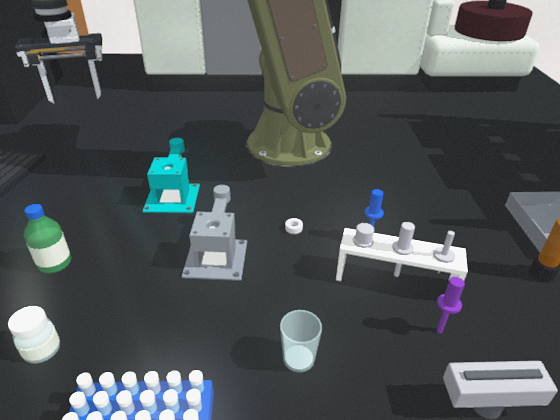

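View pics/side0.png

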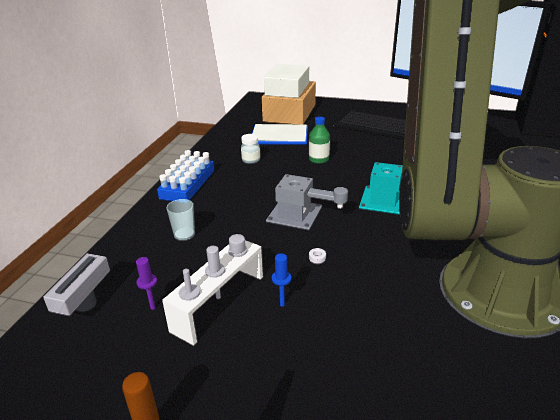

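Scene view: the grey bracket is at (213,235), and the turquoise look-alike at (170,185) is left alone. The rack holds three grey tools: squat starter at (364,235), long punch at (405,237) and slim scriber at (447,245). The blue (375,205) and purple (452,295) punches are decoys. The middle tool (405,237; side view (213,260)) fits the 24 mm wide, 50 mm tall grip. I'll confirm it in a crop.

```bash
python3 - <<'E'
from h import *
p,im,d=load('scene0'); q,jm,e=load('side0')
A=cv2.resize(im[170:300,180:480],(800,347),interpolation=2); B=cv2.resize(jm[165:345,160:360],(278,250),interpolation=2)
B2=np.zeros((250,800,3),np.uint8);B2[:,:278]=B
B2[:,300:633]=cv2.resize(im[200:275,335:435],(333,250),interpolation=2)
cv2.imwrite('pics/crop.png',np.vstack([A,B2]))
for t,(P,I,D) in {'scene':(p,im,d),'side':(q,jm,e)}.items():
    W=world(P,D); hsv=cv2.cvtColor(I,cv2.COLOR_BGR2HSV)
    base=[(W[...,0]>200)&(W[...,0]<800)&(W[...,1]>-600)&(W[...,1]<600)&(hsv[...,1]<60)&(hsv[...,2]>60)&(D>0)][0]
    for name,lo,hi in(('plate85',80,90),('top95',90,99),('tops 110-150',108,150)):
        m=(base&(W[...,2]>lo)&(W[...,2]<hi)).astype(np.uint8)
        n,l,s,c=cv2.connectedComponentsWithStats(m)
        for k in range(1,n):
            if s[k,4]>25:
                w=W[l==k]; print(t,name,c[k].round(),s[k,4],'mean',w.mean(0).round(1),'min',w.min(0).round(),'max',w.max(0).round())
E
```

```text
scene plate85 [219. 202.] 221 mean [ 413.8 -172.8   83.4] min [ 376. -189.   80.] max [ 446. -154.   89.]
scene plate85 [212. 238.] 178 mean [ 533.8 -177.6   85.2] min [ 470. -221.   80.] max [ 543. -141.   90.]
scene plate85 [212. 225.] 52 mean [ 492.8 -182.3   85.1] min [ 488. -193.   80.] max [ 501. -172.   90.]
scene plate85 [404. 251.] 2218 mean [580.1 184.5  85.3] min [508.  64.  80.] max [635. 301.  90.]
scene plate85 [ 25. 318.] 652 mean [ 720.1 -457.9   81.6] min [ 693. -484.   80.] max [ 746. -431.   85.]
scene plate85 [300. 326.] 353 mean [749.1 -23.7  84.4] min [717. -55.  80.] max [783.   8.  89.]
scene top95 [221. 190.] 148 mean [ 383.9 -171.2   96.1] min [ 363. -188.   90.] max [ 399. -155.   99.]
scene top95 [211. 225.] 975 mean [ 505.4 -181.    95.6] min [ 460. -222.   90.] max [ 544. -140.   99.]
scene top95 [362. 242.] 106 mean [560.1 107.9  93.4] min [538.  92.  90.] max [570. 130.  99.]
scene top95 [402. 248.] 158 mean [577.8 180.   92.6] min [554. 164.  90.] max [592. 202.  99.]
scene top95 [444. 254.] 200 mean [596.2 253.3  91.9] min [573. 234.  90.] max [614. 
[... 901 characters left out ...]
. -137.   99.]
side top95 [340. 191.] 99 mean [ 378.2 -166.6   96.3] min [ 362. -189.   91.] max [ 396. -151.   99.]
side top95 [238. 252.] 91 mean [543.5 122.   93.6] min [529. 100.  90.] max [568. 134.  99.]
side top95 [214. 271.] 140 mean [567.6 189.4  93. ] min [551. 164.  90.] max [590. 204.  99.]
side top95 [189. 292.] 216 mean [590.1 257.9  92.7] min [572. 235.  90.] max [612. 275.  99.]
side tops 110-150 [236. 241.] 187 mean [546.4 116.5 118. ] min [532.  94. 108.] max [564. 132. 123.]
side tops 110-150 [213. 255.] 236 mean [567.5 188.8 130.4] min [558. 170. 108.] max [582. 197. 146.]
side tops 110-150 [186. 277.] 113 mean [590.6 257.8 128.6] min [585. 249. 108.] max [598. 262. 144.]
```

View pics/crop.png

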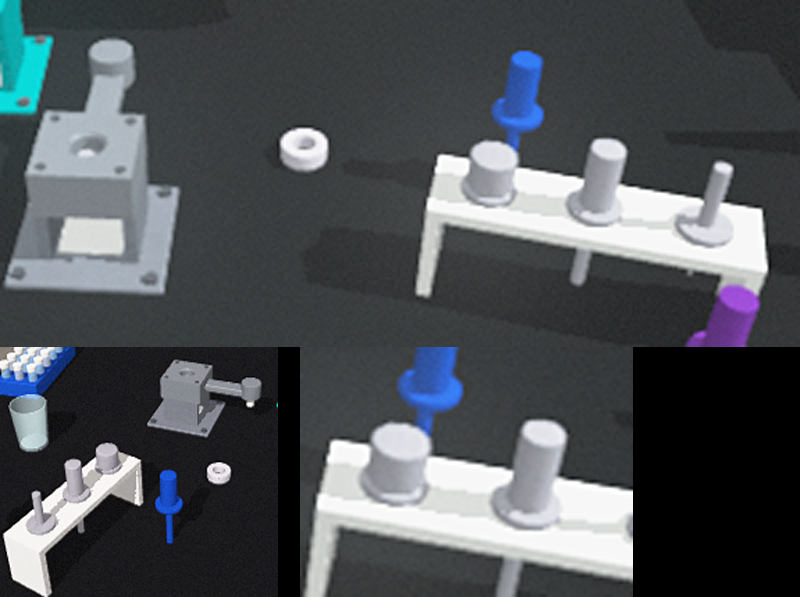

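The crop confirms the middle grey tool is the punch: grip taller than the squat one, thicker than the scriber, and a long shank visible below the plate.

```bash
python3 - <<'E'
from h import *
from scipy.spatial.transform import Rotation as Ro
s=manip.read_state(); R=Ro.from_euler('xyz',s['eef_rot']).as_matrix(); print(R.round(3))
p=manip.camera_params('wrist'); c,d=ray(p,p['cx'],p['cy']); print('cam rel TCP in tool',(R.T@(c-s['eef_pos'])).round(1),'axis tool',(R.T@d).round(3),p['fx'])
yaw=lambda v:np.degrees(np.arctan2(v[1],v[0]))
print('jaw yaw',yaw(R[:,2]),'target',yaw((.956,-.294)))
for t in('scene0','side0'):
    P,I,D=load(t);W=world(P,D);h=cv2.cvtColor(I,cv2.COLOR_BGR2HSV)
    for n,lo,hi in(('blue',105,125),('purple',130,160)):
        m=(h[...,0]>lo)&(h[...,0]<hi)&(h[...,1]>120)&(W[...,1]>50)&(D>0)
        w=W[m];print(t,n,m.sum(),w.min(0).round() if m.sum() else'',w.max(0).round() if m.sum() else '')
E
```

```text
[[-0.     0.962  0.271]
 [ 0.001  0.271 -0.962]
 [-1.     0.    -0.001]]
cam rel TCP in tool [-1.601e+02  7.480e+01 -1.000e-01] axis tool [ 0.966 -0.26   0.   ] 310.96675850442904
jaw yaw -74.25399759769196 target -17.094305596647153
scene0 blue 454 [247. 136.  -4.] [463. 230. 129.]
scene0 purple 806 [580. 212.  -2.] [718. 322. 129.]
side0 blue 601 [-13.  56.  -2.] [815. 464. 130.]
side0 purple 675 [-68.  64.  -1.] [867. 520. 130.]
```

Call:
{"fn": "jog_arm", "kwargs": {
  "moves": [
    [[35,34,5,0,0,6],[35,34,5,0,0,6],[35,34,5,0,0,6],[35,34,5,0,0,6],[35,34,5,0,0,6]]
  ],
  "gripper": 1
}}

```text
clock: 0.65
eef_pos: [324.1, -355.8, 247.2]
eef_rot: [3.122, 1.566, 2.359]
wrist_force: [0.4, -0.5, 0.0]
finger_gap: 94.2
```

Call:
{"fn": "jog_arm", "kwargs": {
  "moves": [
    [[35,34,4,0,0,6],[35,34,4,0,0,6],[35,34,4,0,0,6],[35,34,4,0,0,6],[35,34,4,0,0,6]]
  ]
}}

```text
clock: 1.15
eef_pos: [501.2, -180.3, 267.9]
eef_rot: [-3.113, 1.566, 2.952]
wrist_force: [0.2, -1.2, 0.4]
finger_gap: 93.7
```

Call:
{"fn": "jog_arm", "kwargs": {
  "moves": [
    [[0,0,0,0,0,0],[0,0,0,0,0,0]]
  ]
}}

```text
clock: 1.35
eef_pos: [504.0, -176.0, 267.4]
eef_rot: [3.032, 1.566, 2.824]
wrist_force: [0.5, -0.3, 0.9]
finger_gap: 93.8
```

```bash
python3 - <<'E'
from h import *
from scipy.spatial.transform import Rotation as Ro
grab('wrist','w1'); s=manip.read_state(); print(s['eef_pos'],s['clock'])
print(Ro.from_euler('xyz',s['eef_rot']).as_matrix().round(3))
E
```

```text
[ 503.83482361 -176.20137896  267.37545985] 1.4
[[-0.005  0.207  0.978]
 [ 0.002  0.978 -0.207]
 [-1.     0.001 -0.005]]
```

View pics/w1.png

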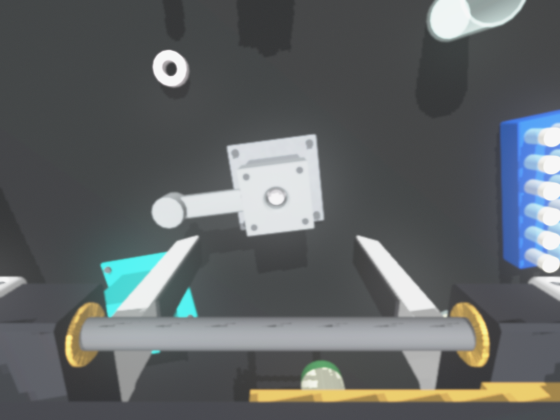

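Wrist view: the grey bracket's top face is centred around (276,197), with the bore ring there and the bright pin top inside it. Turquoise look-alike at lower left.

```bash
python3 - <<'E'
from h import *
p,im,d=load('w1'); W=world(p,d)
g=cv2.cvtColor(im,6); 
r=g[180:215,258:295]; b=cv2.resize(r,None,fx=8,fy=8,interpolation=2)
th=(b<0.5*(np.percentile(b,5)+np.percentile(b,70))).astype(np.uint8)
for c in cv2.findContours(th,cv2.RETR_EXTERNAL,2)[0]:
    if cv2.contourArea(c)>1500:
        (x,y),ax,an=cv2.fitEllipse(c); u,v=(x+.5)/8+258-.5,(y+.5)/8+180-.5
        print('ring px',u,v,np.array(ax)/8,'onz95',onz(p,u,v,95).round(1))
m=(abs(W[...,2]-95)<5)&(abs(W[...,0]-502)<60)&(abs(W[...,1]+181)<60)&(d>0)
m[:150]=0; n,l,s,c=cv2.connectedComponentsWithStats(m.astype(np.uint8)); k=1+s[1:,4].argmax()
pts=W[l==k]; print('top z',np.median(pts[:,2]),'minrect',cv2.minAreaRect(pts[:,:2].astype(np.float32)))
for t in('scene0','side0'):
    P,I,D=load(t)
    print(t,proj(P,onz(p,u,v,95)))
# triangulate with scene px of bore
P,I,D=load('scene0'); G=cv2.cvtColor(I,6); print(G[217:233,203:224])
print('scene onz95 (213,225)',onz(P,213,225,95).round(1))
E
```

```text
ring px 275.4353485107422 197.10346031188965 [21.83729362 23.95330238] onz95 [ 500.5 -177.5   95. ]
top z 94.75728642284281 minrect ((500.7926025390625, -180.02658081054688), (76.36283111572266, 76.11419677734375), 85.37208557128906)
scene0 (np.float64(213.5018065096225), np.float64(223.29019294309626))
side0 (np.float64(293.7247994015134), np.float64(183.83009178303496))
[[184 185 182 185 183 184 184 184 184 185 185 186 182 184 182 184 183 183
  184 182 184]
 [185 184 184 184 183 185 184 186 183 182 185 186 185 186 184 185 184 182
  185 181 185]
 [184 185 180 183 183 186 189 184 185 185 180 176 174 179 182 186 185 183
  186 184 184]
 [183 185 184 184 194 199 198 193 187 185 181 172 168 163 165 168 180 186
  183 183 184]
 [183 184 183 191 201 209 197 176 161 154 147 144 142 144 147 150 160 175
  187 185 183]
 [185 186 186 196 193 183 166 154 146 135 128 125 125 122 132 136 150 177
  186 184 184]
 [186 184 179 184 175 157 154 151 145 133 121 118 121 117 118 124 141 168
  185 184 183]
 [184 186 183 173 158 153 152 151 137 121 118 124 121 117 112 118 148 176
  188 184 184]
 [185 184 182 168 155 154 152 148 133 141 143 129 120 117 111 123 162 184
  184 184 183]
 [185 186 180 164 153 151 164 199 215 212 216 181 144 129 127 157 180 184
  182 181 184]
 [184 185 182 173 164 161 199 225 228 227 230 222 186 156 165 182 184 183
  182 185 181]
 [184 186 184 185 181 177 195 210 209 210 206 202 189 182 182 185 188 182
  183 185 186]
 [182 186 183 186 184 186 187 189 187 189 183 181 183 184 186 185 179 184
  185 183 183]
 [187 185 185 185 183 186 183 184 188 182 183 183 182 184 185 184 182 186
  183 184 183]
 [187 186 186 186 183 185 183 184 184 182 184 183 184 183 184 184 184 184
  184 184 185]
 [185 185 184 185 185 183 187 184 186 182 183 185 185 183 182 184 181 184
  186 178 163]]
scene onz95 (213,225) [ 505.9 -178.    95. ]
```

Call:
{"fn": "jog_arm", "kwargs": {
  "moves": [
    [[8,45,0,0,0,-2],[8,45,0,0,0,-2],[8,45,0,0,0,-1],[8,45,0,0,0,0],[8,45,0,0,0,0]]
  ]
}}

```text
clock: 1.9
eef_pos: [541.1, 45.4, 266.9]
eef_rot: [-3.058, 1.565, 2.904]
wrist_force: [1.0, -1.5, -0.6]
finger_gap: 94.0
```

Call:
{"fn": "jog_arm", "kwargs": {
  "moves": [
    [[8,40,0,0,0,0],[8,40,0,0,0,0],[0,0,0,0,0,0],[0,0,0,0,0,0],[0,0,0,0,0,0]]
  ]
}}

```text
clock: 2.4
eef_pos: [556.7, 126.2, 266.4]
eef_rot: [-2.982, 1.564, 2.973]
wrist_force: [-0.2, 0.6, 0.6]
finger_gap: 94.2
```

```bash
python3 - <<'E'
from h import *
from scipy.spatial.transform import Rotation as Ro
p,im,d=grab('wrist','w2'); s=manip.read_state(); R=Ro.from_euler('xyz',s['eef_rot']).as_matrix();print(s['eef_pos'],R.round(3)[:,2])
W=world(p,d)
for nm,lo,hi in(('top',136,150),('plate',80,88),('flange',89,96)):
    m=((W[...,2]>lo)&(W[...,2]<hi)&(d>0)&(abs(W[...,0]-571)<80)&(abs(W[...,1]-184)<130)).astype(np.uint8)
    n,l,st,c=cv2.connectedComponentsWithStats(m)
    for k in range(1,n):
        if st[k,4]>40:
            w=W[l==k]; print(nm,c[k].round(1),st[k],w.mean(0).round(1),w.min(0).round(1),w.max(0).round(1), 'med z',np.median(w[:,2]).round(1),cv2.minAreaRect(w[:,:2].astype(np.float32)))
E
```

```text
[556.76409581 125.94946203 266.4494654 ] [ 0.946 -0.323 -0.006]
top [268.7  51.7] [262  44  14  16 181] [592.  255.2 140.5] [586.4 249.8 136. ] [597.8 261.1 142.6] med z 140.6 ((591.9047241210938, 255.44154357910156), (11.121827125549316, 10.954429626464844), 70.84719848632812)
top [271.9 142. ] [259 129  27  27 540] [570.3 184.2 140.6] [558.7 172.5 137.4] [581.7 195.6 143.3] med z 140.6 ((570.2683715820312, 184.06704711914062), (22.95833396911621, 22.834348678588867), 25.290855407714844)
plate [272.7 123.9] [ 237   18   67  223 9647] [574.  195.9  84.8] [506.5  65.8  81.5] [633.8 302.4  88. ] med z 84.8 ((570.2656860351562, 183.89215087890625), (230.71229553222656, 64.1480712890625), 72.98946380615234)
flange [270.6  63.9] [ 251   41   40   43 1044] [592.  254.1  90.8] [572.6 235.9  89. ] [612.  275.3  95.9] med z 90.8 ((592.4234008789062, 255.72540283203125), (38.76893615722656, 38.84656524658203), 70.6669921875)
flange [274.1 136.6] [255 120  37  39 559] [572.3 186.3  90.8] [550.5 164.2  89. ] [590.  203.5  95.2] med z 90.8 ((570.2597045898438, 184.18429565429688), (39.35368728637695, 38.17705154418945), 71.42666625976562)
flange [275.4 198.5] [258 191  36  24 192] [551.9 122.7  90.9] [529.   99.4  89.1] [568.  132.3  96. ] med z 90.7 ((550.7401123046875, 118.38273620605469), (25.998008728027344, 39.28566360473633), 68.66989135742188)
```

View pics/w2.png

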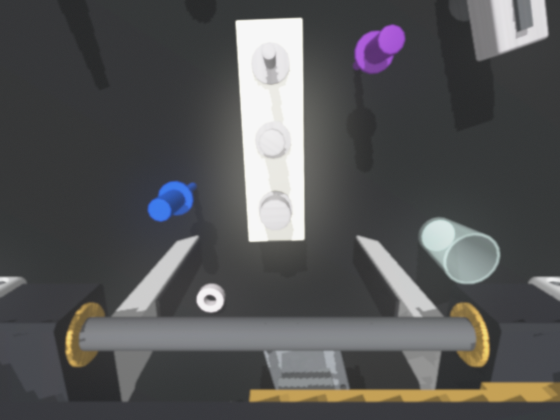

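Wrist view: rack with scriber (269,52), the punch (272,142) and starter (276,205). Blue and purple decoys stand clear on either side of it. The punch axis is at (570.3,184.1), top at 140.6, and the jaws need about -17° yaw.

Call:
{"fn": "jog_arm", "kwargs": {
  "moves": [
    [[7,29,0,0,0,1.8],[6,29,0,0,0,0],[0,0,-40,0,0,0],[0,0,-40,0,0,0],[0,0,0,0,0,0]]
  ]
}}

```text
clock: 2.95
eef_pos: [571.1, 178.4, 186.5]
eef_rot: [2.967, 1.568, 2.66]
wrist_force: [-0.2, -0.1, -0.1]
finger_gap: 94.0
```

```bash
cat > st.py <<'E'
from h import *
from scipy.spatial.transform import Rotation as Ro
s=manip.read_state(); R=Ro.from_euler('xyz',s['eef_rot']).as_matrix()
print(s['clock'],s['eef_pos'].round(1),'jawyaw',np.degrees(np.arctan2(R[1,2],R[0,2])).round(2),'x',R[:,0].round(4),'F',s['wrist_force'].round(1),s['finger_gap'].round(1))
E
python3 st.py
```

```text
Traceback (most recent call last):
  File "st.py", line 4, in <module>
    print(s['clock'],s['eef_pos'].round(1),'jawyaw',np.degrees(np.arctan2(R[1,2],R[0,2])).round(2),'x',R[:,0].round(4),'F',s['wrist_force'].round(1),s['finger_gap'].round(1))
                                                                                                                                                     ^^^^^^^^^^^^^^^^^^^^^
AttributeError: 'float' object has no attribute 'round'
```

Call:
{"fn": "jog_arm", "kwargs": {
  "moves": [
    [[-0.8,5.7,-20,0,0,0.6],[0,0,-30,0,0,0],[0,0,-19,0,0,0],[0,0,0,0,0,0]]
  ]
}}

```text
clock: 3.35
eef_pos: [573.2, 180.1, 123.3]
eef_rot: [0.878, 1.566, 0.576]
wrist_force: [-0.4, -0.0, -0.2]
finger_gap: 94.3
```

```bash
sed -i "s/s\['finger_gap'\].round(1)/s['finger_gap']/" st.py; python3 st.py
```

```text
3.35 [573.2 180.1 123.3] jawyaw -17.33 x [ 0.004   0.0026 -1.    ] F [-0.4 -0.  -0.2] 94.31481081747332
```

Call:
{"fn": "jog_arm", "kwargs": {
  "moves": [
    [[-2.9,4,-6,0,0,0.3],[0,0,0,0,0,0]]
  ]
}}

```text
clock: 3.55
eef_pos: [571.6, 183.5, 120.9]
eef_rot: [0.731, 1.562, 0.432]
wrist_force: [0.3, -0.1, -0.7]
finger_gap: 93.7
```

Call:
{"fn": "jog_arm", "kwargs": {
  "moves": [
    [[-1.5,0.8,-5,0,0,0],[0,0,0,0,0,0]]
  ]
}}

```text
clock: 3.75
eef_pos: [570.9, 184.4, 118.0]
eef_rot: [0.676, 1.559, 0.377]
wrist_force: [0.5, -0.3, 0.4]
finger_gap: 94.1
```

```bash
python3 st.py
```

```text
3.75 [570.9 184.4 118. ] jawyaw -17.12 x [ 0.0109  0.0043 -0.9999] F [ 0.5 -0.3  0.4] 94.14185243127486
```

Call:
{"fn": "jog_arm", "kwargs": {
  "moves": [
    [[-0.5,0,-1,-0.3,0.7,0],[0,0,0,0,0,0]]
  ]
}}

```text
clock: 3.95
eef_pos: [570.6, 184.5, 117.8]
eef_rot: [-2.123, 1.569, -2.422]
wrist_force: [0.0, -1.0, 0.4]
finger_gap: 93.8
```

```bash
python3 st.py
```

```text
3.95 [570.6 184.5 117.8] jawyaw -17.12 x [-0.0012 -0.0011 -1.    ] F [ 0.  -1.   0.4] 93.75012751637257
```

Call:
{"fn": "jog_arm", "kwargs": {
  "moves": [
    [[0,0,0,0,0,0],[0,0,0,0,0,0],[0,0,0,0,0,0],[0,0,0,0,0,0],[0,0,0,0,0,0]]
  ],
  "gripper": -1,
  "squeeze": 45
}}

```text
clock: 4.45
eef_pos: [570.7, 184.6, 118.0]
eef_rot: [-2.115, 1.569, -2.413]
wrist_force: [0.6, -0.2, 0.0]
finger_gap: 57.4
```

Call:
{"fn": "jog_arm", "kwargs": {
  "moves": [
    [[0,0,0,0,0,0],[0,0,0,0,0,0],[0,0,0,0,0,0],[0,0,0,0,0,0],[0,0,0,0,0,0]]
  ]
}}

```text
clock: 4.95
eef_pos: [570.7, 184.5, 117.9]
eef_rot: [-2.14, 1.569, -2.439]
wrist_force: [-0.1, -0.2, -0.5]
finger_gap: 23.4
```

```bash
python3 st.py
```

```text
4.95 [570.7 184.5 117.9] jawyaw -17.11 x [-0.0013 -0.0011 -1.    ] F [-0.1 -0.2 -0.5] 23.364951919551267
```

Call:
{"fn": "jog_arm", "kwargs": {
  "moves": [
    [[0,0,15,0,0,0],[0,0,25,0,0,0],[0,0,30,0,0,0],[0,0,30,0,0,0],[0,0,30,0,0,0]]
  ]
}}

```text
clock: 5.45
eef_pos: [567.7, 183.8, 250.6]
eef_rot: [-2.528, 1.559, -2.826]
wrist_force: [-0.0, 1.0, -3.1]
finger_gap: 23.5
```

```bash
python3 st.py
```

```text
5.45 [567.7 183.8 250.6] jawyaw -17.11 x [-0.0111 -0.0036 -0.9999] F [-0.   1.  -3.1] 23.53265557915476
```

Call:
{"fn": "jog_arm", "kwargs": {
  "moves": [
    [[-7,-40,0,0.2,-0.6,0],[-8,-40,0,0,0,0],[-8,-40,0,0,0,0],[-8,-40,0,0,0,0],[-8,-40,0,0,0,0]]
  ]
}}

```text
clock: 5.95
eef_pos: [527.3, -18.1, 260.2]
eef_rot: [0.476, 1.56, 0.185]
wrist_force: [0.9, -0.1, -3.6]
finger_gap: 23.1
```

Call:
{"fn": "jog_arm", "kwargs": {
  "moves": [
    [[-8,-40,0,0,0,0],[-8,-40,0,0,0,0],[-7,-40,0,0,0,0],[-4,-25,0,0,0,0],[0,0,0,0,0,0]]
  ]
}}

```text
clock: 6.45
eef_pos: [496.1, -172.6, 265.2]
eef_rot: [0.315, 1.558, 0.019]
wrist_force: [0.9, 1.2, -3.1]
finger_gap: 23.0
```

```bash
python3 st.py
```

```text
6.45 [ 496.1 -172.6  265.2] jawyaw -16.94 x [ 1.260e-02  2.000e-04 -9.999e-01] F [ 0.9  1.2 -3.1] 22.99380616541965
```

Call:
{"fn": "jog_arm", "kwargs": {
  "moves": [
    [[5,-6.5,-25,0,0.7,0],[0,0,-20,0,0,0],[0,0,0,0,0,0],[0,0,0,0,0,0]]
  ]
}}

```text
clock: 6.85
eef_pos: [501.4, -178.4, 222.8]
eef_rot: [0.141, 1.568, -0.155]
wrist_force: [-0.6, -0.1, -3.2]
finger_gap: 23.1
```

```bash
python3 st.py; python3 -c "
from h import *
a=grab('scene','s1')[1];b=grab('side','d1')[1]
w=lambda i,x,y:cv2.resize(i[y:y+135,x:x+120],(400,450),interpolation=2)
cv2.imwrite('pics/c1.png',np.hstack([w(a,150,130),w(b,230,90)]))"
```

```text
6.85 [ 501.4 -178.4  222.8] jawyaw -17.0 x [ 2.8e-03 -4.0e-04 -1.0e+00] F [-0.6 -0.1 -3.2] 23.054498338590097
```

View pics/c1.png

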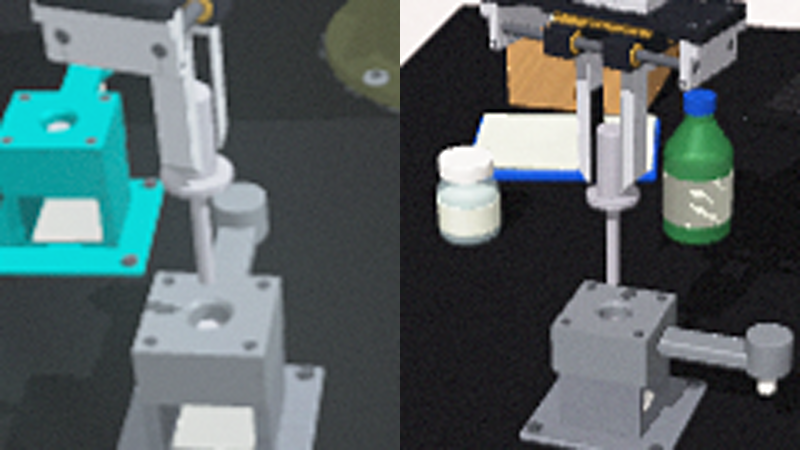

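Both views show the punch held upright with its tip directly over the bore: tip (208,280) and bore (210,316) in the left crop, x 612 and 613 in the right.

Call:
{"fn": "jog_arm", "kwargs": {
  "moves": [
    [[-0.5,-1,-10,0,0.2,0],[0,0,-10,0,0,0],[0,0,-10,0,0,0],[0,0,0,0,0,0]]
  ]
}}

```text
clock: 7.35
eef_pos: [501.3, -179.1, 192.0]
eef_rot: [-0.465, 1.568, -0.761]
wrist_force: [0.1, -0.2, -2.5]
finger_gap: 23.9
```

```bash
python3 st.py
```

```text
7.35 [ 501.3 -179.1  192. ] jawyaw -16.95 x [ 0.0017 -0.0016 -1.    ] F [ 0.1 -0.2 -2.5] 23.884046271528344
```

Tip at about z=89, inside the bore with no contact. Pushing down.

Call:
{"fn": "jog_arm", "kwargs": {
  "moves": [
    [[0,0,-5,0,0,0],[0,0,-5,0,0,0],[0,0,-5,0,0,0],[0,0,-5,0,0,0]]
  ]
}}

```text
clock: 7.75
eef_pos: [501.7, -179.3, 172.8]
eef_rot: [-0.318, 1.567, -0.614]
wrist_force: [-3.3, 1.7, 4.7]
finger_gap: 23.1
```

Call:
{"fn": "jog_arm", "kwargs": {
  "moves": [
    [[0,0,-5,0,0,0],[0,0,-5,0,0,0],[0,0,-4,0,0,0],[0,0,0,0,0,0]]
  ]
}}

```text
clock: 8.15
eef_pos: [501.4, -179.2, 159.2]
eef_rot: [-0.31, 1.566, -0.606]
wrist_force: [-0.3, 0.4, -2.8]
finger_gap: 23.2
```

```bash
python3 st.py
```

```text
8.15 [ 501.4 -179.2  159.2] jawyaw -16.96 x [ 0.0037 -0.0026 -1.    ] F [-0.3  0.4 -2.8] 23.202296960236456
```

Call:
{"fn": "jog_arm", "kwargs": {
  "moves": [
    [[0,0,-3,0,0,0],[0,0,-3,0,0,0]]
  ]
}}

```text
clock: 8.35
eef_pos: [501.8, -179.4, 153.9]
eef_rot: [-0.265, 1.565, -0.561]
wrist_force: [-2.9, 0.6, 4.7]
finger_gap: 23.4
```

Call:
{"fn": "jog_arm", "kwargs": {
  "moves": [
    [[0,0,-3,0,0,0],[0,0,-3,0,0,0]]
  ]
}}

```text
clock: 8.55
eef_pos: [502.4, -179.6, 149.3]
eef_rot: [-0.229, 1.563, -0.524]
wrist_force: [-9.2, 4.1, 40.3]
finger_gap: 23.3
```

```bash
python3 st.py; python3 -c "
from h import *
a=grab('scene','s2')[1];b=grab('side','d2')[1]
w=lambda i,x,y:cv2.resize(i[y:y+135,x:x+120],(400,450),interpolation=2)
cv2.imwrite('pics/c2.png',np.hstack([w(a,150,150),w(b,230,110)]))"
```

```text
8.55 [ 502.4 -179.6  149.3] jawyaw -16.95 x [ 0.0071 -0.0041 -1.    ] F [-9.2  4.1 40.3] 23.291054228709704
```

View pics/c2.png

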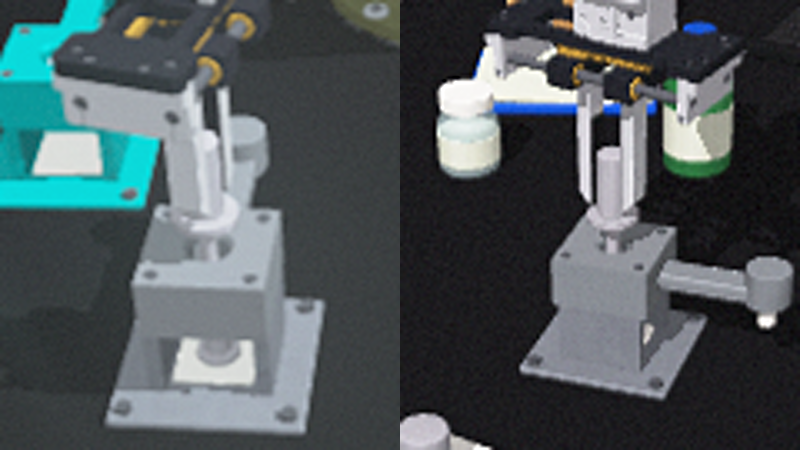

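The force rose to 40 N at TCP z=149.3 (149.8 predicted at full travel). The picture shows the pin head standing on the white pad at (218,350) with its top below the block. Withdrawing.

Call:
{"fn": "jog_arm", "kwargs": {
  "moves": [
    [[-0.5,0,8,0,0.3,0],[0,0,15,0,0,0],[0,0,25,0,0,0],[0,0,25,0,0,0],[0,0,25,0,0,0]]
  ]
}}

```text
clock: 9.15
eef_pos: [500.2, -179.0, 245.5]
eef_rot: [-2.673, 1.565, -2.969]
wrist_force: [0.2, 0.0, -2.6]
finger_gap: 23.2
```

Call:
{"fn": "jog_arm", "kwargs": {
  "moves": [
    [[0,0,5,0,0,0],[7,35,0,0,0,0],[8,40,0,0,0,0],[8,40,0,0,0,0],[8,40,0,0,0,0]]
  ]
}}

```text
clock: 9.65
eef_pos: [531.4, -23.6, 248.6]
eef_rot: [-2.324, 1.565, -2.627]
wrist_force: [0.5, 0.6, -2.3]
finger_gap: 23.4
```

```bash
python3 st.py
```

```text
9.65 [531.4 -23.6 248.6] jawyaw -17.4 x [-0.0054 -0.0031 -1.    ] F [ 0.5  0.6 -2.3] 23.35855749161753
```

Call:
{"fn": "jog_arm", "kwargs": {
  "moves": [
    [[8,40,0,0.2,-0.3,0.4],[8,40,0,0,0,0],[8,40,0,0,0,0],[8,40,0,0,0,0],[7,35,0,0,0,0]]
  ]
}}

```text
clock: 10.15
eef_pos: [569.6, 180.3, 240.7]
eef_rot: [-2.775, 1.563, -3.071]
wrist_force: [0.8, 0.1, -3.4]
finger_gap: 22.9
```

Call:
{"fn": "jog_arm", "kwargs": {
  "moves": [
    [[0,0,0,0,0,0],[0,0,0,0,0,0]]
  ]
}}

```text
clock: 10.35
eef_pos: [569.0, 184.4, 236.8]
eef_rot: [-2.754, 1.559, -3.046]
wrist_force: [-0.8, -0.5, -2.2]
finger_gap: 23.6
```

```bash
python3 st.py
```

```text
10.35 [569.  184.4 236.8] jawyaw -16.71 x [-0.0117 -0.0011 -0.9999] F [-0.8 -0.5 -2.2] 23.55103737220218
```

Call:
{"fn": "jog_arm", "kwargs": {
  "moves": [
    [[1.5,0,-15,0,-0.7,-0.3],[0,0,-20,0,0,0],[0,0,0,0,0,0],[0,0,0,0,0,0]]
  ]
}}

```text
clock: 10.75
eef_pos: [570.2, 181.5, 198.7]
eef_rot: [-1.857, 1.568, -2.156]
wrist_force: [-0.2, -0.3, -3.2]
finger_gap: 23.3
```

```bash
python3 st.py; python3 - <<'E'
from h import *
a=grab('scene','s3');b=grab('side','d3')
w=lambda i,x,y:cv2.resize(i[y:y+135,x:x+120],(400,450),interpolation=2)
cv2.imwrite('pics/c3.png',np.hstack([w(a[1],345,150),w(b[1],155,170)]))
# shank axis: low-sat points between plate and flange
for n,(p,im,d) in(('scene',a),('side',b)):
    W=world(p,d)
    print(n)
    for lo,hi in((100,115),(115,130),(130,145),(145,160),(170,178)):
        m=(W[...,2]>lo)&(W[...,2]<hi)&(np.hypot(W[...,0]-570,W[...,1]-184)<22)&(d>0)
        if m.sum()>5: print(lo,m.sum(),W[m].mean(0).round(1),'px mean col',np.nonzero(m)[1].mean().round(1),'exp',np.round(proj(p,(570.3,184.1,(lo+hi)/2)),1))
E
```

```text
10.75 [570.2 181.5 198.7] jawyaw -17.16 x [-0.0014 -0.0021 -1.    ] F [-0.2 -0.3 -3.2] 23.344108277143132
scene
100 34 [573.9 178.4 107.8] px mean col 402.0 exp [404.5 238.8]
115 37 [574.1 178.7 123.2] px mean col 403.7 exp [406.  232.6]
130 37 [573.8 178.2 137.8] px mean col 404.8 exp [407.5 226.3]
145 26 [573.9 178.7 150.1] px mean col 406.4 exp [409.  219.9]
170 135 [577.8 179.  172.7] px mean col 409.5 exp [411.3 210.3]
side
100 30 [568.  183.4 108.5] px mean col 214.7 exp [213.5 263. ]
115 31 [568.1 182.5 122.3] px mean col 214.1 exp [212.7 257. ]
130 33 [568.4 183.1 137.4] px mean col 213.1 exp [212.  250.9]
145 25 [568.5 183.1 150.4] px mean col 212.4 exp [211.2 244.7]
170 139 [566.5 187.8 173.4] px mean col 211.1 exp [210.  235.6]
```

View pics/c3.png

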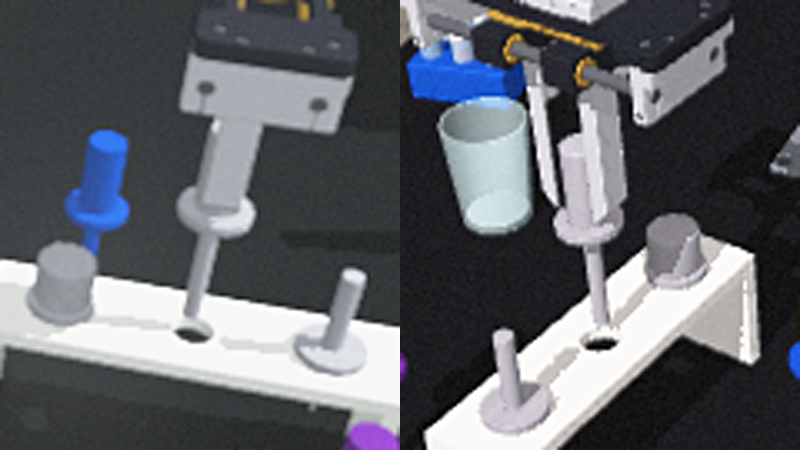

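The shank is vertical (column offsets constant with height) and about 3 mm short in y over the empty hole at (193,330) / (600,342). That agrees with the TCP reading.

Call:
{"fn": "jog_arm", "kwargs": {
  "moves": [
    [[0.3,3.5,-3,0,0,0],[0,0,-10,0,0,0],[0,0,0,0,0,0]]
  ]
}}

```text
clock: 11.15
eef_pos: [571.1, 185.2, 186.5]
eef_rot: [-0.461, 1.569, -0.761]
wrist_force: [0.7, 0.1, -3.0]
finger_gap: 23.3
```

```bash
python3 st.py
```

```text
11.15 [571.1 185.2 186.5] jawyaw -17.18 x [ 0.0014 -0.0014 -1.    ] F [ 0.7  0.1 -3. ] 23.306126810578228
```

Call:
{"fn": "jog_arm", "kwargs": {
  "moves": [
    [[-0.5,-0.8,-15,0,0,0],[0,0,-15,0,0,0],[0,0,-15,0,0,0],[0,0,0,0,0,0]]
  ]
}}

```text
clock: 11.55
eef_pos: [570.8, 184.7, 140.6]
eef_rot: [-0.061, 1.568, -0.36]
wrist_force: [-0.2, -1.1, -2.8]
finger_gap: 23.2
```

```bash
python3 st.py
```

```text
11.55 [570.8 184.7 140.6] jawyaw -17.16 x [ 0.0028 -0.0011 -1.    ] F [-0.2 -1.1 -2.8] 23.22284709421719
```

Call:
{"fn": "jog_arm", "kwargs": {
  "moves": [
    [[0,0,-9,0,0,0],[0,0,-8,0,0,0],[0,0,-3,0,0,0],[0,0,0,0,0,0]]
  ]
}}

```text
clock: 11.95
eef_pos: [571.4, 184.9, 120.7]
eef_rot: [0.195, 1.566, -0.104]
wrist_force: [0.6, -0.3, -2.3]
finger_gap: 23.2
```

```bash
python3 st.py
```

```text
11.95 [571.4 184.9 120.7] jawyaw -17.15 x [ 4.7e-03 -5.0e-04 -1.0e+00] F [ 0.6 -0.3 -2.3] 23.21304967896697
```

Call:
{"fn": "jog_arm", "kwargs": {
  "moves": [
    [[-0.7,-0.4,-3,0,0.3,0],[0,0,0,0,0,0]]
  ]
}}

```text
clock: 12.15
eef_pos: [571.0, 184.6, 118.2]
eef_rot: [-0.303, 1.57, -0.602]
wrist_force: [0.1, -0.5, -3.2]
finger_gap: 23.3
```

Call:
{"fn": "jog_arm", "kwargs": {
  "moves": [
    [[0,0,-1.5,0,0,0],[0,0,0,0,0,0]]
  ]
}}

```text
clock: 12.35
eef_pos: [571.4, 184.8, 118.1]
eef_rot: [0.483, 1.569, 0.183]
wrist_force: [-0.4, -0.0, -3.9]
finger_gap: 23.4
```

```bash
python3 st.py
```

```text
12.35 [571.4 184.8 118.1] jawyaw -17.14 x [ 1.8e-03  3.0e-04 -1.0e+00] F [-0.4 -0.  -3.9] 23.417192174339373
```

Call:
{"fn": "jog_arm", "kwargs": {
  "moves": [
    [[-0.6,-0.4,-3,0,0,0],[0,0,0,0,0,0]]
  ]
}}

```text
clock: 12.55
eef_pos: [571.8, 185.0, 118.4]
eef_rot: [0.606, 1.564, 0.307]
wrist_force: [0.2, -1.0, -3.7]
finger_gap: 23.4
```

Call:
{"fn": "jog_arm", "kwargs": {
  "moves": [
    [[-1,-0.6,-2,0,0.3,0],[0,0,-2,0,0,0],[0,0,-2,0,0,0]]
  ]
}}

```text
clock: 12.85
eef_pos: [571.8, 185.0, 117.6]
eef_rot: [0.917, 1.565, 0.619]
wrist_force: [-12.4, -5.0, 23.5]
finger_gap: 23.6
```

```bash
python3 st.py
```

```text
12.85 [571.8 185.  117.6] jawyaw -17.12 x [ 0.005   0.0036 -1.    ] F [-12.4  -5.   23.5] 23.6471505974387
```

Seated (upward force, TCP z=117.6 against 117.9 at pick-up). Relaxing, then releasing.

Call:
{"fn": "jog_arm", "kwargs": {
  "moves": [
    [[-0.5,-0.3,0.3,0,0,0],[0,0,0,0,0,0]]
  ]
}}

```text
clock: 13.05
eef_pos: [571.1, 184.6, 118.1]
eef_rot: [0.918, 1.565, 0.619]
wrist_force: [0.2, -0.0, -4.4]
finger_gap: 23.3
```

Call:
{"fn": "jog_arm", "kwargs": {
  "moves": [
    [[0,0,0,0,0,0],[0,0,0,0,0,0],[0,0,0,0,0,0],[0,0,0,0,0,0],[0,0,0,0,0,0]]
  ],
  "gripper": 1
}}

```text
clock: 13.55
eef_pos: [571.4, 184.5, 117.3]
eef_rot: [0.931, 1.565, 0.632]
wrist_force: [-0.4, 0.2, 1.0]
finger_gap: 60.5
```

Call:
{"fn": "jog_arm", "kwargs": {
  "moves": [
    [[0,0,0,0,0,0],[0,0,0,0,0,0],[0,0,0,0,0,0],[0,0,0,0,0,0],[0,0,0,0,0,0]]
  ]
}}

```text
clock: 14.05
eef_pos: [571.4, 184.5, 117.4]
eef_rot: [0.919, 1.565, 0.62]
wrist_force: [-0.2, 0.1, 0.4]
finger_gap: 93.8
```

Call:
{"fn": "jog_arm", "kwargs": {
  "moves": [
    [[0,0,20,0,0,0],[0,0,35,0,0,0],[0,0,40,0,0,0],[0,0,40,0,0,0],[-3,-10,10,0,0,0]]
  ]
}}

```text
clock: 14.55
eef_pos: [566.4, 174.5, 265.0]
eef_rot: [1.98, 1.569, 1.682]
wrist_force: [0.4, -1.2, -1.1]
finger_gap: 94.0
```

Call:
{"fn": "jog_arm", "kwargs": {
  "moves": [
    [[-8,-30,0,0,0,0],[-6,-20,0,0,0,0],[0,0,0,0,0,0],[0,0,0,0,0,0]]
  ]
}}

```text
clock: 14.95
eef_pos: [551.7, 122.0, 265.9]
eef_rot: [1.192, 1.567, 0.894]
wrist_force: [-0.2, -0.0, -0.6]
finger_gap: 94.0
```

```bash
python3 st.py; python3 - <<'E'
from h import *
a=grab('scene','s4');b=grab('side','d4');p,im,d=grab('wrist','w4')
W=world(p,d)
for nm,lo,hi in(('top',136,150),('flange',89,96)):
    m=((W[...,2]>lo)&(W[...,2]<hi)&(d>0)&(np.hypot(W[...,0]-570,W[...,1]-184)<35))
    w=W[m]; print(nm,m.sum(),w.mean(0).round(1),np.median(w[:,2]),cv2.minAreaRect(w[:,:2].astype(np.float32)))
w=lambda i,x,y:cv2.resize(i[y:y+135,x:x+120],(266,300),interpolation=2)
cv2.imwrite('pics/c4.png',np.hstack([w(a[1],345,170),w(b[1],155,210),w(a[1],160,170)]))
E
```

```text
14.95 [551.7 122.  265.9] jawyaw -17.09 x [ 0.0021  0.0026 -1.    ] F [-0.2 -0.  -0.6] 93.98812477283292
top 539 [571.1 184.3 140.7] 140.69001518270767 ((570.7849731445312, 184.17532348632812), (22.68401336669922, 22.57402229309082), 27.12325096130371)
flange 580 [571.6 186.1  90.8] 90.84644525926447 ((570.9683837890625, 184.20985412597656), (37.912384033203125, 38.98869705200195), 72.76329040527344)
```

View pics/c4.png

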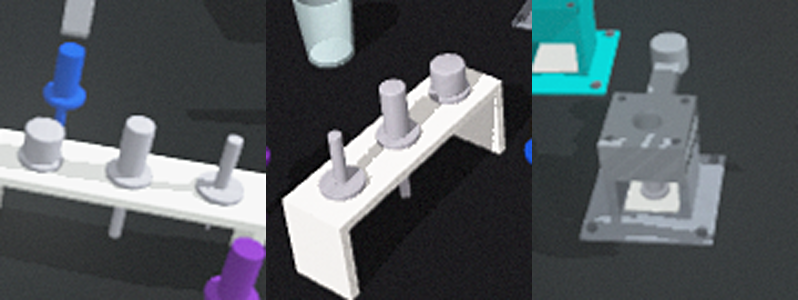

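The punch is back upright in the middle hole, at (135,150) and (395,110). It sits 0.5 mm from its starting position at the same height. The pin stands on the catch pad at (655,187), out of the block.

```bash
python3 -c "
from cell import manip
print(manip.sign_off())"
```

```text
the job is handed in; nothing more can be done
None
```

The pin is out of the bracket and standing on the catch pad. The punch is back upright in the middle rack hole it came from. I handed the job in after about 15 s of the 51 s allowed; no verdict was reported.

- **Punch:** the last wrist view put its grip top at (570.8, 184.2, 140.7), against (570.3, 184.1, 140.6) at the start. Top and flange centres agree to 0.2 mm, so it is upright.
- **Pin:** I pushed until the punch stopped at 149.3 mm tool height, where 149.8 was expected for the full 40 mm. The wrist force there was about 40 N. In the last picture the pin stands on the pad and the bore is empty.
- **Robot:** the gripper is open and about 65 mm clear of the punch, with wrist force near zero.
- **Disagreements:** the two estimates of the bore centre differed by about 2.5 mm in y, so I aimed between them, well inside the 7 mm of side clearance. Small arm moves fell short, so seating the punch took several tries and ended with a brief contact of about 24 N.

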